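# Recharge the batik wax pot and close it

## Robot

A 6-joint arm with a two-finger parallel gripper is mounted at the origin on the work surface. World frame = base frame: x ahead of the robot, y to its left, z up, the work surface at z = 0. Lengths are in m, angles in rad, forces in N, time in s.
With the tool pointing down it reaches from about 0.35 to 0.85 m from the base axis. Payload 8.1 kg.
Tool frame: the origin (TCP) lies on the mounting face of the last link; the fingertips stand 186 mm ahead of it and the grasp point (between the pads) lies 167 mm ahead of it; z points along the fingers, y is the direction in which the jaws open and shut (so a half turn about z gives the same grasp; the last joint's range is limited). The gripper opens to 93 mm and grips with 3 to 60 N. Pads are 15 mm wide; open, the fingers measure 128 mm over their backs; the gripper's body (75 mm by 188 mm) begins 65 mm behind the grasp point.
Start: joints at [-1.405, 0.13, 1.488, -0, 1.523, -0.085], TCP at [0.149, -0.581, 0.405] pointing down, gripper open.
Joint ranges: [-2.96, 2.96], [-0.89, 2.26], [0.02, 2.5], [-1.34, 4.48], [0, 2.73], [-2.66, 2.66]. Speed limits (rad/s): [2.39, 2.39, 2.79, 3.14, 3.14, 3.14].

## Interface

Orientations are given as a rotation vector (axis times angle).
In Python, from plant import robot, read_camera, spotter gives the robot as it stands.
- The arm moves only by the tool arm_command, never from a script. Its arguments are lists of equal length, an entry for each row: "xyz": the shift along the world's x, y, z in cm, a list of three; "turn": the turn, a rotation vector about the world's x, y, z in rad, a list of three. A call has 1 to 12 rows; each row shifts and turns the commanded pose from where the row before left it; what a row does not reach is not made up. A row lasts 1/8 s, in which the tool goes at most 62.5 mm and 10.7 degrees, less where a joint would pass 70% of its speed; a pose out of reach is approached as far as the arm can. A call is refused whole if a number of a shift passes 6.25 or a number of a turn 0.188, either way. A call with a gripper value outside its range is refused whole. "gripper" is the finger opening in cm, from 0 to 9.3, set as the call begins (left out, the last holds). The fingers move at their own pace and stop on an object; "force" is the grip in N (left out, the last holds). Time passes only in rows, so rows that do not move let the fingers close. It gives the time, the measured TCP pose, the force and the opening at its end, in the units of the state.
- robot.read_state(): the state, without advancing time (a new reading comes with each control period).
- read_camera(name): name is "scene" or "top" or "wrist"; returns a dict with "frame" (420x560x3 uint8, red, green, blue), "z_map" (420x560 float32, m along the optical axis (not along the pixel's ray), 0 where there is no reading), "fx", "fy", "cx", "cy" (pixels), "distortion" ([k1, k2, p1, p2, k3] as OpenCV has them; the pictures are not rectified), "eye" and "orientation" of the camera in the world. Camera axes: x right, y down, z forward; pixel columns grow to the right and rows downward; lengths in m; the calibration is good to about 2 mm. A picture is of the moment at which its call begins.
- robot.close_job(): hands the job in, once; it reports no verdict.
Trained networks look in a picture, given as the dict that the camera call returned (one of the last four; its "shot" number tells which), for a name from the list of things; names that differ only in an ending like _2 or _b are one class to them, and where a whole thing is asked for, a point or a joint stands for the part that bears it (a point fixed in the world has none). Each returns a list of dicts, best first, with "confidence" (0 to 1); they miss things now and then, are a little off and sometimes report something else, mostly with a low value. They report only what shows in the picture. A call takes as long as a camera call. They do not tell look-alikes from the thing itself.
- spotter.masks_of(picture, query): "pixels" (420x560 bool, what is visible of it) and "centre" ([row, column] in pixels, amid what is visible of it).
The state is a dict: "t": time; "q": joint angles; "dq": joint speeds; "joint_torque": joint torques, N m; "tool_pos": TCP position; "orientation": TCP orientation; "force": force on the tool from outside, world axes, zero at the start; "wrist_torque": the same for the moment, N m; "opening": finger opening in m.
Only numpy, scipy, OpenCV 4.12 (cv2) and the standard library are available. Lean on these libraries where they do the work, as an engineer would, in place of code of your own. Each camera call takes 0.05 s, during which the arm holds its last target. There are 200 camera calls.

## Task

Recharge the cold wax pot and close it up: lay the brush that was left across its rim flat in the drip tray, set the cake of wax gently down flat on the bottom of the pot (no dropping, it chips the pan), and set the lid gently on so that it sits fully home and level all round. Leave the cardboard tube, the roll of tape and the tjanting pen where they are.

Things in the scene. Friction and masses are not known exactly. Their poses are not given: they have to be found in the camera images.
- pot: The fixed round electric wax pot: white housing, dark grey metal pan and rim, 200 mm in outer diameter, 132 mm high. Origin on its axis at table height, z up. Dial panel on its -x side (dial reaches 112 mm from the axis); a small white grip on its +y and on its -y side, 29 mm below the rim's top, reaching 124 mm from the axis.
- pot_mouth (a point): Centre of the pot's open mouth, at the height of the rim's flat top (132 mm above the table); z up. The rim is a flat ring, 88 mm inner and 100 mm outer radius. Straight upright walls of 88 mm radius go down to the pan's flat floor, 66 mm below this point.
- lid_knob (a point): Centre of the head of the black knob on the loose metal lid; at the start the lid lies on the table, knob up. The head is an upright cylinder, 36 mm in diameter, 26 mm high, on a 20 mm thick neck. This point is on the lid's axis, 47 mm above the lid's underside and 23 mm above its upper face. With the lid home it is 35 mm above the pot's rim, on the pot's axis.
- lid: The round metal lid, 0.27 to 0.47 kg: origin at the centre of its underside, z up through the knob. Flange 194 mm in diameter, 4 mm thick at the edge; below it a spigot 12 mm deep, 168 mm in diameter, chamfered to 152 mm at the bottom, that drops into the pot's mouth until the flange rests on the rim. Any turn about z is right.
- wax_center (a point): Centre of the loose cake of pale cold wax, a rigid block 110 mm along its x, 58 mm along its y and 44 mm high; this point is 22 mm above its underside. It lies flat on the table at the start.
- wax: The wax cake itself, 0.2 to 0.33 kg: origin at the centre of its underside, z up.
- brush_mid (a point): Middle of the loose flat brush, 7 mm above its flat underside. Length 230 mm along its x, 14 to 15 mm thick. Steel ferrule and bristles, 40 mm wide, lie 25 to 115 mm to +x of this point; the wooden handle is 24 mm wide from -60 to +25 mm and 18 mm wide from there to -115 mm. It balances within 6 mm of this point.
- brush: The brush itself, 0.06 to 0.1 kg: origin at the middle of its underside, x towards the bristles. At the start it lies flat across the pot's rim, its middle over the open mouth.
- tray_floor (a point): Centre of the inner floor of the fixed shallow steel drip tray, 3 mm above the table. The tray is 280 mm long along its y and 100 mm wide along its x outside (274 x 94 mm inside); its 3 mm walls end 13 mm above this point. The brush fits in lengthwise, either way round.
- tube: Bystander: cardboard tube standing on end, 60 mm in diameter, 180 mm high; origin at the centre of its foot.
- tape: Bystander: roll of paper tape lying flat, 96 mm in diameter, 38 mm high; origin at the centre of its underside.
- tjanting: Bystander: tjanting pen lying flat, wooden handle (-x) and copper cup (+x), about 150 mm long and 22 mm high; origin at its underside, 85 mm from the handle's end.
Not all that is in view belongs to the job. There is more than one size of the wax; the job needs the middle-sized. There is more than one size of the lid; the one meant has the size given above.

How it is judged:
By the outcome, as a careful person would: the job done as asked, in the order asked, and still so for the second after the job is handed in, with the robot touching nothing.
It also fails if it takes over 69 s, if anything falls off the work surface, if the arm or the gripper's body presses on something with over 40 N, if the wrist force passes 120 N, or if a joint passes its speed limit or range.

## Working session

There is one attempt and no reset: what is moved stays moved. The work goes in short steps, Python scripts to look and compute and a tool call to move; the robot and the scene stay as the last step left them, time stands still between calls to the robot, and variables do not carry over. Pictures are saved under pics/ and viewed, about 8 in all and at most 12, crops included, and the job is handed in when it is done.

Besides the shell and the picture viewer there is one more tool, called by a JSON object that holds its "api" and its "payload". arm_command: Moves the arm, as the interface text tells. Its arguments: {"type":"object","properties":{"xyz":{"type":"array","items":{"type":"array","items":{"type":"number"}}},"turn":{"type":"array","items":{"type":"array","items":{"type":"number"}}},"gripper":{"type":"number"},"force":{"type":"number"}},"required":["xyz","turn"]}

```bash
ls; mkdir -p pics; cat > h.py <<'E'
import numpy as np, cv2
from scipy.spatial.transform import Rotation as R
from plant import robot, read_camera, spotter
def rot(o):
    o=np.array(o,float)
    return o if o.shape==(3,3) else R.from_rotvec(o).as_matrix() if o.size==3 else R.from_quat(o).as_matrix()
def cloud(p):
    h,w=p["z_map"].shape
    K=np.array([[p["fx"],0,p["cx"]],[0,p["fy"],p["cy"]],[0,0,1.]])
    uv=np.stack(np.meshgrid(np.arange(w),np.arange(h)),-1).reshape(-1,1,2).astype(np.float64)
    n=cv2.undistortPoints(uv,K,np.array(p["distortion"],float)).reshape(h,w,2)
    z=p["z_map"][...,None]
    c=np.concatenate([n*z,z],-1)@rot(p["orientation"]).T+np.array(p["eye"])
    c[p["z_map"]<=0]=np.nan
    return c
def save(p,name,s=1.0,crop=None):
    f=p["frame"][...,::-1]
    if crop: f=f[crop[0]:crop[1],crop[2]:crop[3]]
    cv2.imwrite("pics/"+name,cv2.resize(f,None,fx=s,fy=s))
E
python3 - <<'E'
from h import *
P={n:read_camera(n) for n in("scene","top")}
print({k:P["top"][k] for k in("fx","eye","orientation","shot")},P["scene"]["eye"])
im=np.hstack([P[n]["frame"] for n in P])
for n,p in P.items(): save(p,n+"1.png",1.4)
for n,p in P.items():
    c=cloud(p)
    for q in("pot","lid","wax","brush","tray_floor","lid_knob","tube","tape","tjanting"):
        try:
            for r in spotter.masks_of(p,q)[:4]:
                m=r["pixels"]; x=c[m]; x=x[~np.isnan(x[:,0])]
                print(n,q,round(r["confidence"],2),np.round(r["centre"]),m.sum(),np.round(np.median(x,0),3),np.round(np.percentile(x,2,0),3),np.round(np.percentile(x,98,0),3))
        except Exception as e: print(n,q,e)
print(robot.read_state())
E
```

```text
pics
{'fx': 471.7444246507332, 'eye': array([0.30069658, 0.04746418, 1.59913655]), 'orientation': array([-2.18072196,  2.15866216, -0.14641837]), 'shot': 2} [ 1.3240117  -0.22894071  0.71210829]
scene pot 0.63 [252. 284.] 6046 [0.657 0.001 0.088] [ 0.547 -0.097  0.019] [0.733 0.125 0.133]
scene lid 0.94 [189. 148.] 2641 [ 0.191 -0.318  0.027] [ 0.072 -0.435  0.017] [ 0.287 -0.207  0.078]
scene lid 0.8 [253. 147.] 2807 [ 0.486 -0.324  0.02 ] [ 0.387 -0.413  0.013] [ 0.56  -0.238  0.058]
scene wax 0.94 [214. 378.] 759 [0.505 0.321 0.04 ] [0.45  0.275 0.006] [0.544 0.371 0.046]
scene wax 0.93 [243. 435.] 387 [0.66  0.416 0.029] [0.603 0.398 0.001] [0.685 0.46  0.034]
scene wax 0.72 [185. 350.] 1133 [0.338 0.306 0.055] [0.272 0.246 0.006] [0.383 0.397 0.064]
scene brush 0.59 [231. 294.] 799 [0.624 0.021 0.145] [0.536 0.006 0.136] [0.757 0.045 0.148]
scene tray_floor 0.8 [226. 241.] 522 [ 0.403 -0.058  0.003] [ 0.378 -0.094  0.   ] [0.477 0.182 0.016]
scene lid_knob 0.8 [250. 148.] 2715 [ 0.485 -0.324  0.02 ] [ 0.389 -0.412  0.015] [ 0.56  -0.238  0.058]
scene lid_knob 0.8 [191. 147.] 270
[... 1969 characters left out ...]
0.768 -0.264  0.044]
{'t': 1.0, 'q': array([-1.40541303e+00,  1.30390300e-01,  1.48819116e+00, -7.98220124e-06,
        1.52302275e+00, -8.54452346e-02]), 'dq': array([ 1.44853840e-03, -4.49592127e-05, -4.88409247e-04,  2.50325711e-03,
       -2.98585959e-04, -1.95964907e-03]), 'joint_torque': array([ 1.36419389e-04, -5.59772801e+01, -4.92060149e+01,  7.67692924e-02,
        2.27272074e-02, -3.13795863e-05]), 'tool_pos': array([ 0.14891832, -0.58122864,  0.40474588]), 'orientation': array([-3.11690717e+00, -3.92967679e-01,  1.32391726e-05]), 'force': array([-0.431319  , -0.01188811, -0.02089187]), 'wrist_torque': array([ 0.01033048,  0.05355768, -0.00381176]), 'opening': 0.09288748786574634}
```

View both.

View pics/top1.png

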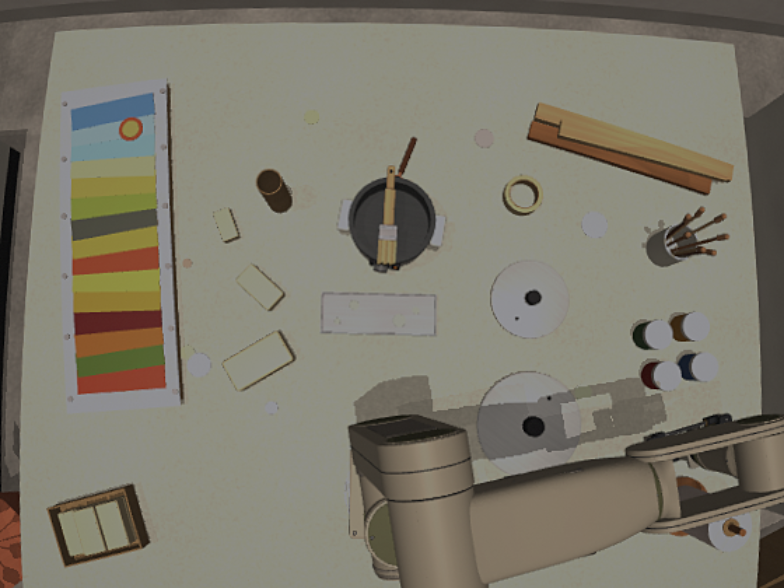

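View pics/scene1.png

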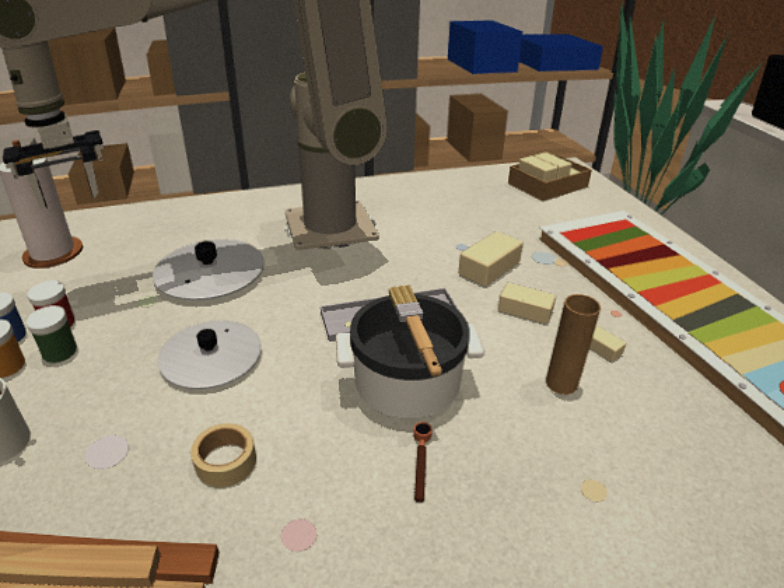

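```bash
cat > m.py <<'E'
from h import *
def fit(pts):
    # min-area rect & enclosing circle of xy pts (m)
    a=(pts[:,:2]*1000).astype(np.float32)
    return cv2.minAreaRect(a),cv2.minEnclosingCircle(a)
def sel(c,lo,hi):
    k=np.all((c>lo)&(c<hi),-1); return c[k]
def circ(a):
    A=np.c_[2*a[:,:2],np.ones(len(a))]; s=np.linalg.lstsq(A,(a[:,:2]**2).sum(1),rcond=None)[0]
    return s[:2],np.sqrt(s[2]+s[0]**2+s[1]**2)
E
python3 - <<'E'
from m import *
f=lambda r:[np.round(x,1).tolist() for x in r] 
for n in("top","scene"):
    c=cloud(read_camera(n))
    for nm,lo,hi in(("brush",(.5,-.1,.139),(.8,.15,.17)),("rim",(.5,-.13,.125),(.8,.15,.138)),("wax",(.42,.25,.035),(.56,.4,.06)),("knobL",(.4,-.4,.046),(.56,-.2,.08)),("lidL",(.36,-.45,.012),(.6,-.2,.04)),("trayall",(.36,-.13,.007),(.51,.23,.03))):
        p=sel(c,lo,hi)
        if len(p)>5:
            r,k=fit(p); print(n,nm,len(p),f(r),f(k),np.round(np.median(p[:,2]),4))
E
```

```text
top brush 613 [[633.3, 21.7], [190.2, 175.8], 42.6] [[644.4, 21.2], 113.9] 0.145
top rim 648 [[636.1, 19.5], [197.2, 199.4], 26.6] [[632.3, 20.2], 104.3] 0.1307
top wax 539 [[488.8, 330.6], [111.9, 58.2], 50.4] [[486.9, 330.5], 59.9] 0.0426
top knobL 84 [[470.1, -323.6], [30.9, 31.4], 59.5] [[470.2, -323.6], 17.6] 0.0583
top lidL 2241 [[468.6, -323.8], [189.3, 192.3], 25.7] [[473.0, -319.5], 102.7] 0.0194
top trayall 481 [[432.2, 54.0], [145.9, 349.1], 1.6] [[424.3, 55.4], 179.2] 0.0103
scene brush 799 [[644.8, 23.9], [41.1, 230.2], 87.7] [[644.4, 25.7], 115.7] 0.1452
scene rim 1067 [[635.6, 16.7], [200.0, 201.6], 42.4] [[646.3, 16.4], 112.1] 0.1312
scene wax 478 [[490.3, 328.8], [110.0, 61.3], 48.2] [[491.4, 327.0], 59.2] 0.0433
scene knobL 130 [[471.1, -324.3], [32.9, 33.8], 27.0] [[470.8, -325.9], 18.5] 0.0573
scene lidL 2616 [[470.6, -324.3], [193.4, 193.7], 39.5] [[468.5, -323.6], 99.5] 0.0199
scene trayall 263 [[427.9, 44.1], [104.0, 281.9], 0.1] [[432.4, 45.0], 147.8] 0.0133
```

Top: pot at about (392,222) with the brush across it, bristles facing the robot. The tray is at (378,313), the middle wax cake at (260,287) and the 194 mm lid at (529,298). The scene view agrees, and the measured sizes and heights match the text. Moving above the brush now.

{"api": "arm_command", "payload": {"xyz": [[2,2.5,0],[3.2,4,0],[3.2,4,0],[3.2,4,0],[3.2,4,0],[3.2,4,0],[3.2,4,0],[3.2,4,0],[3.2,4,0],[3.2,4,0],[3.2,4,0],[3.2,4,0]], "turn": [[0,0,-0.018],[0,0,-0.018],[0,0,-0.018],[0,0,-0.018],[0,0,-0.018],[0,0,-0.018],[0,0,-0.018],[0,0,-0.018],[0,0,-0.018],[0,0,-0.018],[0,0,-0.018],[0,0,-0.018]], "gripper": 6}}

```text
t: 2.6
tool_pos: [0.5218, -0.1147, 0.405]
orientation: [3.141, 0.054, 0.001]
force: [0.3, -0.8, 0.4]
opening: 0.06
```

{"api": "arm_command", "payload": {"xyz": [[3.2,3.5,0],[3.2,3.5,0],[3.2,3.5,0],[2.7,3.5,0],[0,0,0],[0,0,0]], "turn": [[0,0,-0.018],[0,0,-0.018],[0,0,-0.018],[0,0,-0.018],[0,0,0],[0,0,0]]}}

```text
t: 3.35
tool_pos: [0.6438, 0.0236, 0.4044]
orientation: [3.141, -0.058, -0.001]
force: [0.1, -0.2, 0.4]
opening: 0.0599
```

```bash
cat > look.py <<'E'
from m import *
def st():
    s=robot.read_state(); Rm=rot(s["orientation"]); 
    print("t",round(s["t"],2),"tcp",np.round(s["tool_pos"],4),"yawY",round(np.arctan2(Rm[1,1],Rm[0,1]),4),"zax",np.round(Rm[:,2],3),"q",np.round(s["q"],2),"F",np.round(s["force"],1),"open",round(s["opening"],4)); return s
f=lambda r:[np.round(x,1).tolist() for x in r]
E
python3 - <<'E'
from look import *
st(); p=read_camera("wrist"); print(p["eye"]); save(p,"w1.png",1.0); c=cloud(p)
b=sel(c,(.5,-.1,.139),(.8,.15,.17)); print("brush",len(b),*map(f,fit(b)),np.median(b[:,2]))
for lo in np.arange(.53,.77,.02):
    s=b[(b[:,0]>lo)&(b[:,0]<lo+.02)]
    if len(s): print(round(lo+.01,2),len(s),np.round(s[:,1].min(),4),np.round(s[:,1].max(),4),np.round(s[:,2].mean(),4))
r=sel(c,(.5,-.13,.126),(.8,.16,.1365)); print("rim",f(fit(r)[0]),np.median(r[:,2]))
E
```

```text
t 3.35 tcp [0.6438 0.0236 0.4044] yawY -1.6074 zax [-0.001 -0.    -1.   ] q [-0.04  0.25  1.35 -0.    1.54  1.56] F [ 0.1 -0.2  0.4] open 0.0599
[0.72107593 0.02139284 0.38332427]
brush 8243 [[657.3, 23.5], [40.2, 199.7], 87.3] [[656.6, 22.4], 100.6] 0.1449249261728552
0.56 579 0.0078 0.0477 0.1446
0.58 934 0.0068 0.0472 0.1452
0.6 1061 0.0057 0.0467 0.1461
0.62 929 0.0055 0.0456 0.145
0.64 717 0.0127 0.0366 0.1447
0.66 772 0.0114 0.0356 0.1447
0.68 810 0.0102 0.0346 0.1447
0.7 757 0.01 0.0336 0.1442
0.72 693 0.0114 0.0297 0.1443
0.74 758 0.011 0.0288 0.1443
0.76 233 0.0108 0.0279 0.1436
rim [[640.0, 16.0], [200.3, 186.1], 86.6] 0.13098205143778063
```

Brush centre is at about (0.645, 0.024) with its top at z 0.145, straight below the tool and aligned. Descending and gripping.

{"api": "arm_command", "payload": {"xyz": [[0.1,0.05,-1.5],[0,0,-2.5],[0,0,-2.5],[0,0,-1.2],[0,0,-0.7],[0,0,0],[0,0,0]], "turn": [[0,0,0],[0,0,0],[0,0,0],[0,0,0],[0,0,0],[0,0,0],[0,0,0]]}}

```text
t: 4.28
tool_pos: [0.6453, 0.0242, 0.3219]
orientation: [3.141, -0.059, 0.003]
force: [-0.9, -0.3, -0.4]
opening: 0.0603
```

{"api": "arm_command", "payload": {"xyz": [[0,0,0],[0,0,0],[0,0,0],[0,0,0],[0,0,0],[0,0,0],[0,0,1],[0,0,2],[0,0,2]], "turn": [[0,0,0],[0,0,0],[0,0,0],[0,0,0],[0,0,0],[0,0,0],[0,0,0],[0,0,0],[0,0,0]], "gripper": 1, "force": 20}}

```text
t: 5.4
tool_pos: [0.6451, 0.0243, 0.3729]
orientation: [3.141, -0.058, 0.002]
force: [-0.7, 0.1, -0.1]
opening: 0.0238
```

```bash
python3 - <<'E'
from look import *
s=st()
c=cloud(read_camera("top")); p=sel(c,(.36,-.13,-.01),(.51,.23,.03))
for ax,nm in((0,"x"),(1,"y")):
    w=p[p[:,2]>.010]; 
for n in("top","scene"):
    c=cloud(read_camera(n)); w=sel(c,(.36,-.13,.009),(.51,.23,.03)); 
    for o in(.05,): print(n,len(w),np.round(np.percentile(w[:,:2],[0,2,50,98,100],axis=0),3).tolist())
w=cloud(read_camera("wrist")); b=sel(w,(.4,-.2,.15),(.9,.3,.22)); print(len(b),np.round(b.min(0),3),np.round(b.max(0),3))
for lo in(.57,.6,.62,.68,.72,.75):
    q=b[abs(b[:,0]-lo)<.008]; print(lo,np.round(np.median(q,0),3) if len(q) else None)
save(read_camera("top"),"t2.png",2.5,(80,260,200,460))
E
```

```text
t 5.4 tcp [0.6451 0.0243 0.3729] yawY -1.608 zax [ 0.001 -0.    -1.   ] q [-0.04  0.27  1.39 -0.    1.48  1.57] F [-0.7  0.1 -0.1] open 0.0238
top 118 [[0.363, -0.093], [0.382, -0.093], [0.427, 0.148], [0.482, 0.187], [0.509, 0.187]]
scene 192 [[0.376, -0.097], [0.377, -0.096], [0.385, -0.038], [0.479, 0.184], [0.481, 0.186]]
15770 [ 0.566 -0.003  0.186] [0.759 0.052 0.22 ]
0.57 [0.573 0.027 0.197]
0.6 [0.594 0.029 0.199]
0.62 [0.622 0.026 0.197]
0.68 [0.68  0.024 0.198]
0.72 [0.72  0.022 0.198]
0.75 [0.75  0.021 0.198]
```

View pics/t2.png

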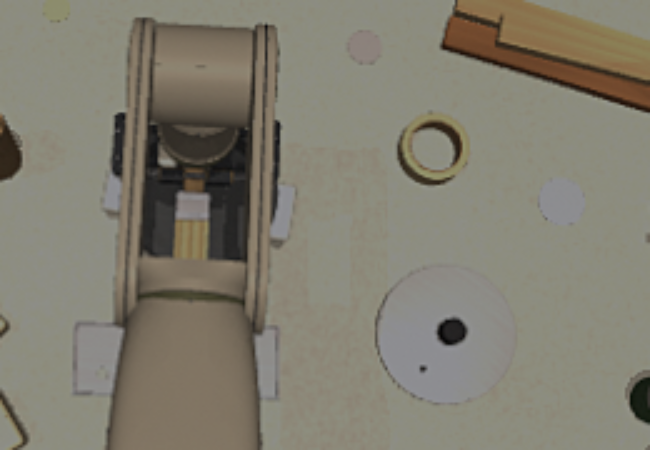

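Brush is held level (top at z 0.198 along its whole length, opening 23.8 mm). Tray centre is at about (0.429, 0.045), axes aligned with the world. Carrying it over with a quarter turn.

{"api": "arm_command", "payload": {"xyz": [[-1.8,0.17,0],[-1.8,0.17,0],[-1.8,0.17,0],[-1.8,0.17,0],[-1.8,0.17,0],[-1.8,0.17,0],[-1.8,0.17,0],[-1.8,0.17,0],[-1.8,0.17,0],[-1.8,0.17,0],[-1.8,0.17,0],[-1.8,0.2,0]], "turn": [[0,0,0.134],[0,0,0.134],[0,0,0.134],[0,0,0.134],[0,0,0.134],[0,0,0.134],[0,0,0.134],[0,0,0.134],[0,0,0.134],[0,0,0.134],[0,0,0.134],[0,0,0.134]]}}

```text
t: 7.15
tool_pos: [0.428, 0.045, 0.3697]
orientation: [-2.216, -2.225, 0.002]
force: [-0.4, 0.3, -1.2]
opening: 0.0237
```

{"api": "arm_command", "payload": {"xyz": [[0,0,-1.5],[0,0,-3],[0,0,-3.5],[0,0,-3.5],[0,0,-2.5],[0,0,-1],[0,0,0],[0,0,0]], "turn": [[0,0,0],[0,0,0],[0,0,0],[0,0,0],[0,0,0],[0,0,0],[0,0,0],[0,0,0]]}}

```text
t: 8.15
tool_pos: [0.4296, 0.0449, 0.2217]
orientation: [2.221, 2.22, 0.002]
force: [-1.3, 0.1, -0.6]
opening: 0.0241
```

```bash
python3 - <<'E'
from look import *
s=st()
w=read_camera("wrist"); save(w,"w2.png"); c=cloud(w)
b=sel(c,(.36,-.2,.035),(.5,.25,.08)); print(len(b),np.round(b.min(0),3),np.round(b.max(0),3))
for lo in(-.06,-.03,0,.08,.11,.14):
    q=b[abs(b[:,1]-lo)<.008]; print(lo,np.round(np.median(q,0),3) if len(q) else None)
E
```

```text
t 8.15 tcp [0.4296 0.0449 0.2217] yawY -0.0007 zax [ 0.002 -0.    -1.   ] q [-0.01 -0.16  2.12 -0.    1.17 -0.01] F [-1.3  0.1 -0.6] open 0.0241
16745 [ 0.401 -0.033  0.035] [0.456 0.159 0.08 ]
-0.06 None
-0.03 [ 0.429 -0.027  0.045]
0 [ 0.429 -0.006  0.047]
0.08 [0.429 0.08  0.046]
0.11 [0.429 0.11  0.045]
0.14 [0.429 0.14  0.046]
```

View pics/w2.png

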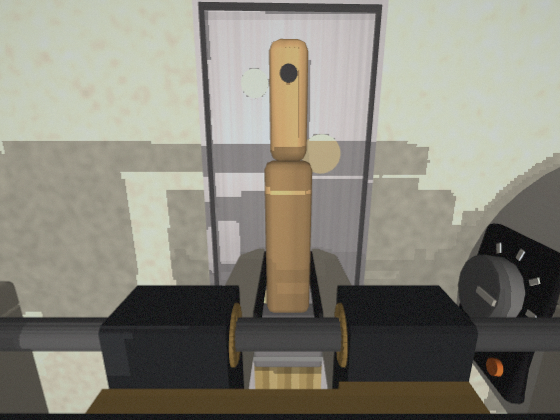

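Brush is centred over the tray: handle at column 288, tray walls at columns 205–375. The gripper's end comes close to the pot's dial, so I shift 8 mm away, then lower it softly.

{"api": "arm_command", "payload": {"xyz": [[-0.8,0,0],[0,0,-1],[0,0,-0.8],[0,0,-0.5],[0,0,-0.3],[0,0,0],[0,0,0]], "turn": [[0,0,0],[0,0,0],[0,0,0],[0,0,0],[0,0,0],[0,0,0],[0,0,0]]}}

```text
t: 9.07
tool_pos: [0.4211, 0.045, 0.1949]
orientation: [2.221, 2.221, 0.0]
force: [-0.0, -1.1, -1.4]
opening: 0.0239
```

{"api": "arm_command", "payload": {"xyz": [[0,0,-0.1],[0,0,-0.1],[0,0,0],[0,0,0]], "turn": [[0,0,0],[0,0,0],[0,0,0],[0,0,0]]}}

```text
t: 9.57
tool_pos: [0.4209, 0.045, 0.1927]
orientation: [-2.221, -2.221, 0.0]
force: [0.5, 0.1, -1.5]
opening: 0.0236
```

{"api": "arm_command", "payload": {"xyz": [[0,0,-0.1],[0,0,-0.1],[0,0,0]], "turn": [[0,0,0],[0,0,0],[0,0,0]]}}

```text
t: 9.95
tool_pos: [0.4211, 0.045, 0.1917]
orientation: [-2.221, -2.221, 0.0]
force: [-6.7, 0.1, 12.5]
opening: 0.0237
```

{"api": "arm_command", "payload": {"xyz": [[0,0,0.1],[0,0,0],[0,0,0],[0,0,0]], "turn": [[0,0,0],[0,0,0],[0,0,0],[0,0,0]], "gripper": 3.4}}

```text
t: 10.45
tool_pos: [0.4209, 0.045, 0.1916]
orientation: [-2.221, -2.221, 0.0]
force: [0.0, 0.5, -0.3]
opening: 0.0339
```

{"api": "arm_command", "payload": {"xyz": [[0,0,0.8],[0,0,1.5],[0,0,3],[0,0,4],[0,0,4],[0,2,4],[0,3.5,2]], "turn": [[0,0,0],[0,0,0],[0,0,0],[0,0,0],[0,0,0],[0,0,0],[0,0,0]]}}

```text
t: 11.32
tool_pos: [0.4213, 0.1, 0.389]
orientation: [2.221, 2.217, 0.006]
force: [0.5, 0.2, 0.2]
opening: 0.0339
```

{"api": "arm_command", "payload": {"xyz": [[0.85,2.5,0],[0.85,3,0],[0.85,3,0],[0.85,3,-1],[0.85,3,-1],[0.85,3,-1],[0.85,3,-1],[0.85,2.5,-1],[0,0,0],[0,0,0]], "turn": [[0,0,-0.089],[0,0,-0.089],[0,0,-0.089],[0,0,-0.089],[0,0,-0.089],[0,0,-0.089],[0,0,-0.089],[0,0,-0.089],[0,0,0],[0,0,0]], "gripper": 9.2}}

```text
t: 12.58
tool_pos: [0.4889, 0.3296, 0.3357]
orientation: [2.855, 1.31, 0.001]
force: [-0.3, 0.4, -0.4]
opening: 0.0922
```

```bash
python3 - <<'E'
from look import *
s=st()
w=read_camera("wrist"); c=cloud(w)
b=sel(c,(.4,.2,.035),(.58,.45,.055)); print("wax wrist",len(b),*map(f,fit(b)),np.median(b[:,2]))
for n in("top","scene"):
    c=cloud(read_camera(n)); b=sel(c,(.37,-.11,.011),(.49,.2,.03)); print(n,len(b),f(fit(b[abs(b[:,0]-.425)<.035])[0]),np.percentile(b[:,2],95).round(4))
    b=sel(c,(.42,.25,.035),(.56,.4,.06)); print("wax",len(b),f(fit(b)[0]) if len(b)>5 else 0)
a=read_camera("top"); im=np.hstack([cv2.resize(a["frame"][190:270,200:340],(560,320)),w["frame"][:320]]); cv2.imwrite("pics/c3.png",cv2.resize(im,(800,229))[...,::-1])
E
```

```text
t 12.57 tcp [0.4889 0.3296 0.3357] yawY -0.7104 zax [ 0. -0. -1.] q [ 0.51  0.14  1.6  -0.    1.4   1.22] F [-0.3  0.4 -0.4] open 0.0922
wax wrist 7507 [[487.1, 330.6], [108.9, 58.1], 48.2] [[487.0, 330.6], 59.5] 0.04289796064658774
top 732 [[426.1, 47.0], [67.1, 280.3], 0.0] 0.0219
wax 99 [[480.5, 318.9], [83.6, 58.6], 47.1]
scene 336 [[425.1, 44.7], [67.8, 281.5], 0.1] 0.0177
wax 471 [[489.9, 329.1], [110.3, 62.2], 48.6]
```

View pics/c3.png

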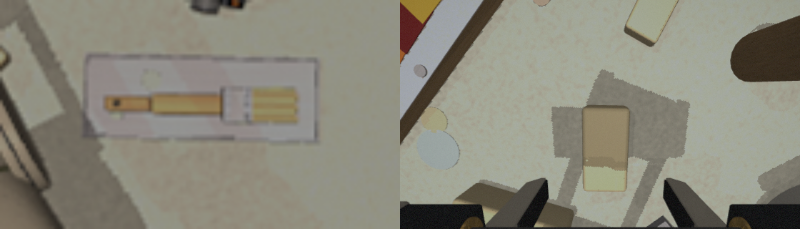

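Left: brush lies flat in the tray. Right: the wax cake is centred between the open fingers, measured at (0.488, 0.330), 48.3°. Descending to grip.

{"api": "arm_command", "payload": {"xyz": [[0,0,-2],[0,0,-3],[0,0,-3.5],[0,0,-3],[0,0,-1.5],[0,0,-0.9],[0,0,0],[0,0,0]], "turn": [[0,0,-0.018],[0,0,0],[0,0,0],[0,0,0],[0,0,0],[0,0,0],[0,0,0],[0,0,0]]}}

```text
t: 13.78
tool_pos: [0.4895, 0.3303, 0.197]
orientation: [-2.868, -1.282, -0.003]
force: [0.2, 0.1, -0.6]
opening: 0.0921
```

{"api": "arm_command", "payload": {"xyz": [[0,0,0],[0,0,0],[0,0,0],[0,0,0],[0,0,0],[0,0,0]], "turn": [[0,0,0],[0,0,0],[0,0,0],[0,0,0],[0,0,0],[0,0,0]], "gripper": 4.5, "force": 25}}

```text
t: 14.52
tool_pos: [0.4889, 0.33, 0.1958]
orientation: [2.868, 1.282, 0.0]
force: [-1.6, 0.2, 1.0]
opening: 0.058
```

{"api": "arm_command", "payload": {"xyz": [[0,0,0.5],[0,0,1.5],[0,0,3],[0,0,4],[0,0,4],[0,0,4],[0,0,3]], "turn": [[0,0,0],[0,0,0],[0,0,0],[0,0,0],[0,0,0],[0,0,0],[0,0,0]]}}

```text
t: 15.4
tool_pos: [0.4889, 0.33, 0.3991]
orientation: [-2.868, -1.282, -0.005]
force: [0.3, 0.8, -1.7]
opening: 0.058
```

{"api": "arm_command", "payload": {"xyz": [[0.8,-1.7,0],[1.5,-3.1,0],[1.8,-3.9,0],[1.8,-3.9,0],[1.8,-3.9,0],[1.8,-3.9,0],[1.8,-3.9,0],[1.6,-3.5,0],[1.2,-2.4,0],[0.6,-1,0],[0,0,0],[0,0,0]], "turn": [[0,0,0],[0,0,0],[0,0,0],[0,0,0],[0,0,0],[0,0,0],[0,0,0],[0,0,0],[0,0,0],[0,0,0],[0,0,0],[0,0,0]]}}

```text
t: 16.9
tool_pos: [0.6356, 0.0187, 0.3953]
orientation: [-2.867, -1.283, 0.001]
force: [-0.3, 0.4, -1.7]
opening: 0.0581
```

```bash
python3 - <<'E'
from look import *
s=st()
for n in("wrist","scene","top"):
    p=read_camera(n); c=cloud(p)
    r=sel(c,(.5,-.13,.127),(.78,.16,.136))
    ctr=np.array([.636,.018])
    for _ in range(5):
        d=r[:,:2]-ctr; rad=np.hypot(*d.T)
        o=r[(rad>.086)&(rad<.102)]
        a=np.arctan2(o[:,1]-ctr[1],o[:,0]-ctr[0]); k=((a+np.pi)/(2*np.pi)*36).astype(int); rr=np.hypot(o[:,0]-ctr[0],o[:,1]-ctr[1])
        # mid-ring fit: per-sector mean radius should be .094
        pts=np.array([o[k==i,:2].mean(0) for i in range(36) if (k==i).sum()>8])
        if len(pts)<5: break
        ctr,R0=circ(pts)
    print(n,len(o),len(pts),ctr.round(4),R0.round(4))
    if n=="wrist": save(p,"w4.png")
    if n!="top":
        u=sel(c,(.55,-.07,.17),(.72,.1,.26)); print(" wax-ish z range",len(u),np.round(np.percentile(u[:,2],[1,50,99]),3) if len(u) else 0)
E
```

```text
t 16.9 tcp [0.6356 0.0187 0.3953] yawY -0.7292 zax [-0.001  0.    -1.   ] q [-0.05  0.23  1.39  0.    1.52  0.68] F [-0.3  0.4 -1.7] open 0.0581
wrist 8457 27 [0.6332 0.0161] 0.0938
 wax-ish z range 25671 [0.212 0.242 0.258]
scene 883 31 [0.6373 0.0155] 0.0937
 wax-ish z range 1266 [0.202 0.235 0.256]
top 153 9 [0.6362 0.0186] 0.093
```

View pics/w4.png

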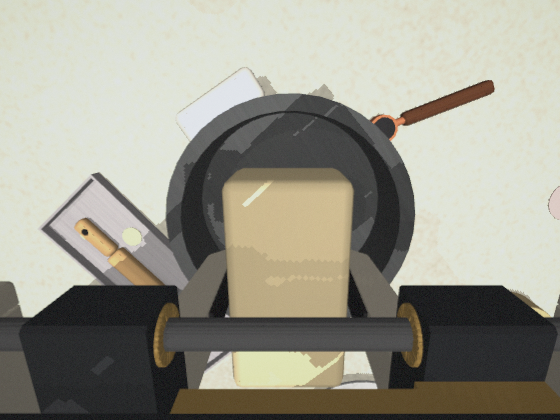

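The wax cake is level in the grip and centred over the mouth; the pot's axis averages (0.6355, 0.017). Lowering in.

{"api": "arm_command", "payload": {"xyz": [[0,-0.15,-1.5],[0,0,-2.5],[0,0,-2.5],[0,0,-2.5],[0,0,-1.5],[0,0,-0.8],[0,0,-0.7],[0,0,-0.4],[0,0,0],[0,0,0]], "turn": [[0,0,0],[0,0,0],[0,0,0],[0,0,0],[0,0,0],[0,0,0],[0,0,0],[0,0,0],[0,0,0],[0,0,0]]}}

```text
t: 18.3
tool_pos: [0.6362, 0.0164, 0.2724]
orientation: [2.868, 1.282, 0.001]
force: [0.2, -0.5, -1.5]
opening: 0.0574
```

{"api": "arm_command", "payload": {"xyz": [[0,0,-0.3],[0,0,-0.2],[0,0,-0.1],[0,0,0]], "turn": [[0,0,0],[0,0,0],[0,0,0],[0,0,0]]}}

```text
t: 18.8
tool_pos: [0.6359, 0.0165, 0.2656]
orientation: [-2.868, -1.282, 0.0]
force: [-0.5, -0.4, -2.2]
opening: 0.0577
```

{"api": "arm_command", "payload": {"xyz": [[0,0,-0.1],[0,0,-0.1],[0,0,0]], "turn": [[0,0,0],[0,0,0],[0,0,0]]}}

```text
t: 19.18
tool_pos: [0.6359, 0.0165, 0.2636]
orientation: [-2.868, -1.282, 0.0]
force: [-0.4, 0.0, -1.4]
opening: 0.0576
```

{"api": "arm_command", "payload": {"xyz": [[0,0,-0.1],[0,0,0]], "turn": [[0,0,0],[0,0,0]]}}

```text
t: 19.42
tool_pos: [0.6359, 0.0164, 0.2626]
orientation: [-2.868, -1.282, 0.0]
force: [0.3, -0.6, -2.7]
opening: 0.0577
```

{"api": "arm_command", "payload": {"xyz": [[0,0,-0.1],[0,0,0]], "turn": [[0,0,0],[0,0,0]]}}

```text
t: 19.68
tool_pos: [0.636, 0.0165, 0.2618]
orientation: [2.868, 1.282, 0.0]
force: [0.5, -0.1, -1.1]
opening: 0.0577
```

{"api": "arm_command", "payload": {"xyz": [[0,0,-0.1],[0,0,0]], "turn": [[0,0,0],[0,0,0]]}}

```text
t: 19.92
tool_pos: [0.636, 0.0165, 0.2618]
orientation: [2.868, 1.282, 0.0]
force: [-3.7, 0.5, 5.6]
opening: 0.0578
```

Touched the pan at TCP z 0.262, as predicted. Releasing and leaving.

{"api": "arm_command", "payload": {"xyz": [[0,0,0.05],[0,0,0],[0,0,0],[0,0,0],[0,0,0]], "turn": [[0,0,0],[0,0,0],[0,0,0],[0,0,0],[0,0,0]], "gripper": 7.4}}

```text
t: 20.55
tool_pos: [0.6359, 0.0164, 0.2612]
orientation: [-2.868, -1.282, 0.0]
force: [0.2, 1.2, 0.0]
opening: 0.0739
```

{"api": "arm_command", "payload": {"xyz": [[0,0,1],[0,0,2],[0,0,3],[0,0,4],[0,0,4],[-1,-2.5,1],[-1.5,-4,0],[-1.5,-4,0],[-1.5,-4,0],[-1.5,-4,0]], "turn": [[0,0,0],[0,0,0],[0,0,0],[0,0,0],[0,0,0],[0,0,0],[0,0,0],[0,0,0],[0,0,0],[0,0,0]]}}

```text
t: 21.8
tool_pos: [0.5653, -0.1697, 0.4135]
orientation: [2.866, 1.282, 0.003]
force: [1.6, -0.4, -1.1]
opening: 0.0737
```

{"api": "arm_command", "payload": {"xyz": [[-1.5,-2.4,-0.5],[-2,-3,-2],[-2,-3,-2],[-2,-3,-2],[-1.5,-3,-2],[-0.5,-0.9,-1.8],[0,0,-1],[0,0,0],[0,0,0]], "turn": [[0,0,0],[0,0,0],[0,0,0],[0,0,0],[0,0,0],[0,0,0],[0,0,0],[0,0,0],[0,0,0]]}}

```text
t: 22.92
tool_pos: [0.4717, -0.3209, 0.2992]
orientation: [2.866, 1.284, 0.001]
force: [0.2, -0.2, -0.2]
opening: 0.0738
```

```bash
python3 - <<'E'
from look import *
s=st()
w=read_camera("wrist"); save(w,"w5.png",.7); c=cloud(w)
k=sel(c,(.42,-.37,.052),(.52,-.27,.07)); print("knob",len(k),*map(f,fit(k)),np.median(k[:,2]))
for n in("top","scene"):
    p=read_camera(n); c=cloud(p)
    x=sel(c,(.555,-.065,.095),(.715,.1,.122)); print(n,"wax in pot",len(x),np.median(x[:,2]).round(4) if len(x) else 0, np.round(np.percentile(x[:,2],[5,95]),4) if len(x) else 0, f(fit(x)[0]) if len(x) else 0)
    k=sel(c,(.42,-.37,.05),(.52,-.27,.07)); print("knob",len(k),f(fit(k)[0]) if len(k)>5 else 0)
    if n=="top":
        im=np.hstack([cv2.resize(p["frame"][120:210,230:350],(392,294)),cv2.resize(w["frame"],(392,294))]); cv2.imwrite("pics/c5.png",im[...,::-1])
E
```

```text
t 22.93 tcp [ 0.4717 -0.3209  0.2992] yawY -0.7287 zax [ 0.001 -0.001 -1.   ] q [-0.69  0.12  1.69  0.    1.33  0.04] F [ 0.2 -0.2 -0.2] open 0.0738
knob 1735 [[466.6, -324.6], [35.8, 35.3], 75.5] [[466.6, -324.9], 18.2] 0.05876088155355241
top wax in pot 697 0.1082 [0.1013 0.1149] [[635.5, 17.4], [165.4, 157.5], 89.5]
knob 0 0
scene wax in pot 1367 0.109 [0.0972 0.1182] [[635.0, 17.6], [164.7, 159.8], 89.9]
knob 112 [[469.4, -325.3], [34.7, 33.6], 30.5]
```

View pics/c5.png

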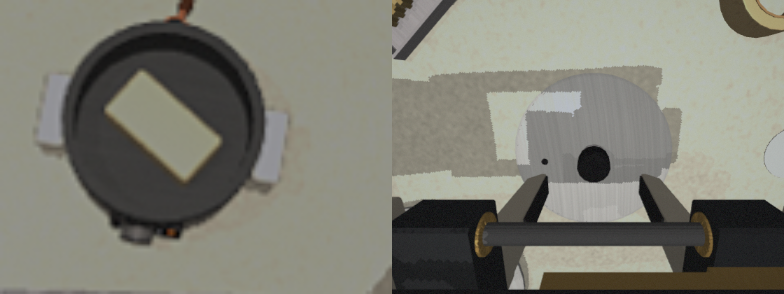

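The wax lies flat and centred in the pot; the lid's knob is between the fingers, at about (0.469, -0.3245). Descending.

{"api": "arm_command", "payload": {"xyz": [[-0.25,-0.35,-1.5],[0,0,-2.5],[0,0,-2.3],[0,0,-1.2],[0,0,-0.8],[0,0,0],[0,0,0]], "turn": [[0,0,0],[0,0,0],[0,0,0],[0,0,0],[0,0,0],[0,0,0],[0,0,0]]}}

```text
t: 23.95
tool_pos: [0.4688, -0.3253, 0.2161]
orientation: [2.867, 1.282, 0.001]
force: [0.6, 0.8, 0.9]
opening: 0.0742
```

{"api": "arm_command", "payload": {"xyz": [[0,0,0],[0,0,0],[0,0,0],[0,0,0],[0,0,0],[0,0,0],[0,0,0]], "turn": [[0,0,0],[0,0,0],[0,0,0],[0,0,0],[0,0,0],[0,0,0],[0,0,0]], "gripper": 2.5, "force": 40}}

```text
t: 24.82
tool_pos: [0.4684, -0.325, 0.2153]
orientation: [2.868, 1.282, 0.0]
force: [-0.1, -0.5, 0.5]
opening: 0.035
```

{"api": "arm_command", "payload": {"xyz": [[0,0,0.5],[0,0,1.5],[0,0,3],[0,0,4],[0,0,4],[0,0,4],[0,0,2],[0,0,1],[0,0,0],[0,0,0]], "turn": [[0,0,0],[0,0,0],[0,0,0],[0,0,0],[0,0,0],[0,0,0],[0,0,0],[0,0,0],[0,0,0],[0,0,0]]}}

```text
t: 26.08
tool_pos: [0.4682, -0.3248, 0.4132]
orientation: [-2.865, -1.281, 0.002]
force: [0.7, 0.4, -4.3]
opening: 0.0352
```

```bash
cat > lid.py <<'E'
from look import *
s=st(); t=s["tool_pos"]
def plane(x):
    for _ in range(4):
        A=np.c_[x[:,:2]-t[:2],np.ones(len(x))]; k=np.linalg.lstsq(A,x[:,2],rcond=None)[0]; e=abs(A@k-x[:,2]); x=x[e<.003]
    return k,x
for n in("scene","top","wrist"):
    c=cloud(read_camera(n)); l=sel(c,(t[0]-.12,t[1]-.12,t[2]-.2045),(t[0]+.12,t[1]+.12,t[2]-.178))
    if len(l)>50:
        k,x=plane(l); print(n,len(x),"slope xy",k[:2].round(4),"z-tcp",(k[2]-t[2]).round(4),"circle",f(fit(x)[0]))
E
python3 lid.py
```

```text
t 26.07 tcp [ 0.4682 -0.3248  0.4132] yawY -0.73 zax [-0.002  0.002 -1.   ] q [-0.7   0.05  1.56  0.    1.54  0.03] F [ 0.7  0.4 -4.3] open 0.0352
scene 1733 slope xy [-0.0293  0.0003] z-tcp -0.1941 circle [[485.3, -320.4], [160.2, 183.6], 14.3]
top 957 slope xy [0.0028 0.0014] z-tcp -0.1966 circle [[461.2, -314.4], [191.6, 170.2], 32.0]
wrist 42605 slope xy [-0.0179 -0.0145] z-tcp -0.1944 circle [[475.2, -313.4], [173.2, 170.5], 0.2]
```

```bash
cat > lid2.py <<'E'
from look import *
s=st(); t=s["tool_pos"]
def go(zlid):  # zlid: expected upper face z at the flange
  for n in("scene","top","wrist"):
    c=cloud(read_camera(n)); l=sel(c,(t[0]-.12,t[1]-.12,zlid-.02),(t[0]+.12,t[1]+.12,zlid+.02))
    d=l[:,:2]-t[:2]; r=np.hypot(*d.T); l=l[(r>.06)&(r<.098)]; d=l[:,:2]-t[:2]; r=np.hypot(*d.T)
    if len(l)<50: print(n,"few"); continue
    A=np.c_[d,r,np.ones(len(l))]; 
    for _ in range(4):
        k=np.linalg.lstsq(A,l[:,2],rcond=None)[0]; e=abs(A@k-l[:,2])<.003; A=A[e]; l=l[e]
    a=np.degrees(np.arctan2(A[:,1],A[:,0])); print(n,len(l),"slope",k[:2].round(4),"cone",k[2].round(3),"z@r.08",(k[3]+.08*k[2]).round(4),"sectors",np.histogram(a,12,(-180,180))[0].tolist())
import sys; go(float(sys.argv[1]))
E
python3 lid2.py 0.216
```

```text
t 26.23 tcp [ 0.4682 -0.3249  0.4137] yawY -0.73 zax [-0.002  0.002 -1.   ] q [-0.7   0.05  1.56  0.    1.54  0.03] F [ 0.3 -0.7 -4. ] open 0.0348
scene 1585 slope [-0.0058  0.0042] cone -0.143 z@r.08 0.2175 sectors [1, 89, 109, 159, 185, 221, 220, 193, 162, 120, 100, 26]
top 822 slope [-0.0045  0.0091] cone -0.153 z@r.08 0.2167 sectors [91, 111, 57, 0, 0, 57, 104, 110, 115, 100, 6, 71]
wrist 34184 slope [-0.0053  0.0013] cone -0.13 z@r.08 0.2175 sectors [367, 1976, 638, 0, 2966, 4054, 4839, 5330, 5244, 4649, 3816, 305]
```

Lid hangs level (slopes under 0.01 from all three cameras). Carrying it over the pot.

{"api": "arm_command", "payload": {"xyz": [[0.6,1.2,0],[1.2,2.5,0],[1.75,3.5,0],[1.8,3.7,0],[1.8,3.7,0],[1.8,3.7,0],[1.8,3.7,0],[1.8,3.7,0],[1.75,3.5,0],[1.3,2.8,0],[0.8,1.5,0],[0.35,0.7,0]], "turn": [[0,0,0],[0,0,0],[0,0,0],[0,0,0],[0,0,0],[0,0,0],[0,0,0],[0,0,0],[0,0,0],[0,0,0],[0,0,0],[0,0,0]]}}

```text
t: 27.88
tool_pos: [0.6361, 0.0179, 0.4151]
orientation: [-2.867, -1.284, 0.001]
force: [0.6, 0.6, -3.4]
opening: 0.0349
```

{"api": "arm_command", "payload": {"xyz": [[0,0,-1],[0,0,-1.5],[0,0,-1.5],[0,0,-0.5],[0,0,0],[0,0,0]], "turn": [[0,0,0],[0,0,0],[0,0,0],[0,0,0],[0,0,0],[0,0,0]]}}

```text
t: 28.62
tool_pos: [0.6361, 0.0169, 0.3709]
orientation: [2.868, 1.282, 0.002]
force: [0.5, 0.1, -4.2]
opening: 0.0352
```

```bash
python3 lid2.py 0.17; python3 - <<'E'
from m import *
p=read_camera("scene"); save(p,"s6.png",3,(180,320,200,380))
for n in("scene","wrist","top"):
    c=cloud(read_camera(n)) if n!="scene" else cloud(p)
    # lid outline points (upper, flange) vs rim outline
    for nm,z0,z1,R0 in(("lid",.157,.2,.097),("rim",.127,.136,.1)):
        l=sel(c,(.5,-.12,z0),(.77,.15,z1)); ct=np.array([.636,.0168])
        for _ in range(6):
            d=l[:,:2]-ct; r=np.hypot(*d.T); a=((np.arctan2(d[:,1],d[:,0])+np.pi)/(2*np.pi)*48).astype(int)
            g=[l[a==i,:2][np.argmax(np.where(r[a==i]<.104,r[a==i],0))] for i in range(48) if (a==i).sum()>5]
            g=np.array([q for q in g if abs(np.hypot(*(q-ct))-R0)<.006])
            if len(g)<6: break
            ct,R1=circ(g)
        print(n,nm,len(g),ct.round(4),round(R1,4) if len(g)>5 else None)
E
```

```text
t 28.62 tcp [0.6361 0.0169 0.3709] yawY -0.7301 zax [ 0.001 -0.    -1.   ] q [-0.05  0.24  1.42 -0.    1.47  0.68] F [ 0.5  0.1 -4.2] open 0.0352
scene 1945 slope [-0.0009  0.0002] cone -0.138 z@r.08 0.1747 sectors [49, 133, 180, 220, 254, 268, 251, 206, 161, 133, 90, 0]
top 351 slope [-0.0041  0.0032] cone -0.113 z@r.08 0.1738 sectors [108, 68, 7, 14, 1, 0, 0, 6, 12, 9, 32, 94]
wrist 34291 slope [-0.0022  0.0001] cone -0.131 z@r.08 0.1743 sectors [357, 1972, 661, 0, 2976, 4128, 4897, 5360, 5262, 4613, 3791, 274]
scene lid 42 [0.6374 0.0168] 0.0967
scene rim 26 [0.6367 0.0156] 0.0995
wrist lid 36 [0.6344 0.017 ] 0.097
wrist rim 0 [0.636  0.0168] None
top lid 17 [0.6369 0.0192] 0.0963
top rim 10 [0.6391 0.0177] 0.101
```

View pics/s6.png

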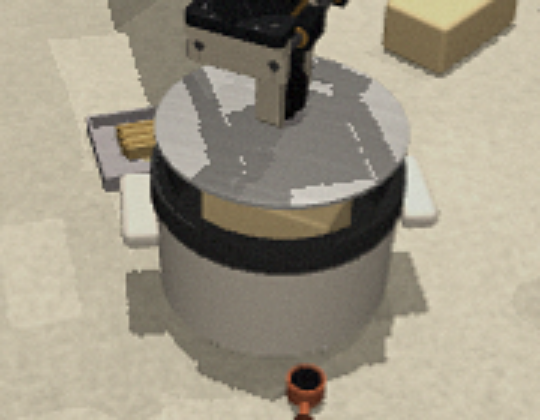

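The level lid hovers centred about 20 mm above the rim. Comparing lid and rim within the same camera gives +1 mm in x and y, which I correct while lowering.

{"api": "arm_command", "payload": {"xyz": [[-0.1,-0.1,-0.8],[0,0,-0.8],[0,0,-0.5],[0,0,-0.4],[0,0,-0.3],[0,0,-0.3],[0,0,-0.2],[0,0,0]], "turn": [[0,0,0],[0,0,0],[0,0,0],[0,0,0],[0,0,0],[0,0,0],[0,0,0],[0,0,0]]}}

```text
t: 29.92
tool_pos: [0.6349, 0.016, 0.3371]
orientation: [-2.868, -1.282, 0.0]
force: [0.0, 0.0, -3.7]
opening: 0.0351
```

{"api": "arm_command", "payload": {"xyz": [[0,0,-0.1],[0,0,-0.1],[0,0,0]], "turn": [[0,0,0],[0,0,0],[0,0,0]]}}

```text
t: 30.3
tool_pos: [0.635, 0.016, 0.3353]
orientation: [2.868, 1.282, 0.0]
force: [-0.6, -0.1, -2.6]
opening: 0.0351
```

{"api": "arm_command", "payload": {"xyz": [[0,0,-0.05],[0,0,0]], "turn": [[0,0,0],[0,0,0]]}}

```text
t: 30.55
tool_pos: [0.6349, 0.016, 0.3353]
orientation: [2.868, 1.282, 0.0]
force: [-2.3, 0.9, 1.3]
opening: 0.0355
```

{"api": "arm_command", "payload": {"xyz": [[0,0,-0.07],[0,0,0]], "turn": [[0,0,0],[0,0,0]]}}

```text
t: 30.8
tool_pos: [0.6349, 0.016, 0.3353]
orientation: [2.868, 1.282, 0.001]
force: [-5.8, -0.1, 6.3]
opening: 0.0352
```

Seated at TCP z 0.3353, exactly the home height. Releasing and retreating upward.

{"api": "arm_command", "payload": {"xyz": [[0,0,0.08],[0,0,0],[0,0,0],[0,0,0],[0,0,0]], "turn": [[0,0,0],[0,0,0],[0,0,0],[0,0,0],[0,0,0]], "gripper": 7}}

```text
t: 31.42
tool_pos: [0.6349, 0.0159, 0.3347]
orientation: [-2.868, -1.282, 0.0]
force: [-1.0, 0.8, -0.8]
opening: 0.0695
```

{"api": "arm_command", "payload": {"xyz": [[0,0,1],[0,0,2],[0,0,3],[0,0,3.5],[-1,-3,2],[-1.5,-4.5,0],[-1.5,-4.5,0],[-1.5,-4.5,0],[-1.5,-4.5,0],[-1,-3,0],[0,0,0],[0,0,0]], "turn": [[0,0,0],[0,0,0],[0,0,0],[0,0,0],[0,0,0],[0,0,0],[0,0,0],[0,0,0],[0,0,0],[0,0,0],[0,0,0],[0,0,0]]}}

```text
t: 32.92
tool_pos: [0.5551, -0.2236, 0.4511]
orientation: [2.867, 1.282, 0.002]
force: [-1.1, 0.2, 0.2]
opening: 0.0701
```

```bash
sed -i 's/^s=st(); t=.*/s=st(); t=np.array([.635,.016,0])/' lid2.py; python3 lid2.py 0.14; python3 - <<'E'
from m import *
p=read_camera("scene"); a=read_camera("top"); 
for n,c in(("scene",cloud(p)),("top",cloud(a))):
    k=sel(c,(.6,-.02,.165),(.67,.06,.2)); print(n,"knob",np.round(np.median(k,0),4),[np.round(x,1) for x in fit(k)[0]])
    print(spotter.masks_of(p if n=="scene" else a,"brush")[0]["centre"])
im=np.hstack([cv2.resize(p["frame"][150:290,180:400],(440,280)),cv2.resize(a["frame"][90:270,150:400],(360,280))]); cv2.imwrite("pics/c7.png",im[...,::-1])
E
```

```text
t 32.92 tcp [ 0.5551 -0.2236  0.4511] yawY -0.7301 zax [ 0.002 -0.    -1.   ] q [-0.47  0.11  1.43  0.    1.6   0.26] F [-1.1  0.2  0.2] open 0.0701
scene 2081 slope [-0.0024  0.0002] cone -0.141 z@r.08 0.139 sectors [116, 138, 179, 213, 246, 251, 239, 201, 163, 129, 112, 94]
top 1146 slope [0.001  0.0074] cone -0.174 z@r.08 0.1381 sectors [92, 93, 83, 98, 95, 95, 93, 102, 97, 101, 101, 96]
wrist 6869 slope [-0.0053  0.0003] cone -0.138 z@r.08 0.1383 sectors [1793, 2598, 2190, 250, 0, 0, 0, 0, 0, 0, 0, 38]
scene knob [0.6428 0.0135 0.1783] [array([637.8,  15. ]), array([32. , 31.8]), np.float64(73.0)]
[244.7, 408.5]
top knob [0.6317 0.0175 0.1779] [array([633. ,  17.5]), array([34. , 34.9]), np.float64(47.2)]
[225.4, 276.5]
```

View pics/c7.png

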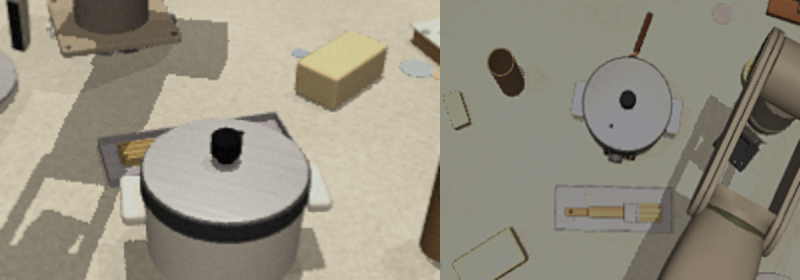

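The lid sits home and level, the brush lies in the tray, and the bystanders haven't moved. Handing in.

```bash
python3 -c "
from plant import robot; print(robot.close_job())"
```

```text
the job is handed in; nothing more can be done
None
```

I did the job in the order asked and handed it in at about 33 s of the 69 s allowed.

- **Brush:** it lies flat in the drip tray, lengthwise, and a later top view confirmed it.
- **Wax:** the middle-sized cake was lowered until it just touched the pan (about 6 N) and released there. The top view then showed it flat and central on the pan's floor. My depth check of it in the pot caught the pot's walls instead, so that number says nothing about the wax.
- **Lid:** the 194 mm lid came to rest at the height expected for fully home.
    - **Height:** the knob's top measured 0.178 m against an expected 0.180 m, within the 2 mm calibration.
    - **Level:** the lid's measured slope was under 0.008 in all three cameras. The cameras differ slightly; the top camera gave the largest value, 0.007.
- **Bystanders:** the tube and the tjanting pen looked unmoved in the last view. The arm partly hid the tape there, but the robot never came near it.

In the last check the spotter's best "brush" hit in the scene view was the tube. Its hit in the top view, and the picture itself, put the brush in the tray.

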